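# Hang the blue key paddle on the locking peg

## Task

Take the blue key paddle out of the wooden rack and hang it by its round eye on the peg of the key stand: push the eye along the peg so that it swings the red gravity flap up and passes it, and let the flap drop shut behind it. Leave the paddle hanging freely on the peg between the closed flap and the post, and leave the orange paddle alone in the rack.

Things in the scene. Friction and masses are not known exactly. Their poses are not given: they have to be found in the camera images.
- blue_paddle: loose blue key paddle, 60 g, upright in either rack slot. Origin: centre of its underside; z up, y along its width, x through its thickness; front and back alike. Foot plate 64 mm (y) x 10 mm (x), 53 mm high; above it a ring eye (bar 9 mm, hole about 50 mm across, axis along x); on top a flat grip tab 24 mm (y) x 10 mm (x), 116 to 170 mm above the origin, to be pinched from above
- blue_eye (a point): centre of the hole of the blue paddle's ring eye, 85 mm above the paddle's origin; the grip tab spans 31 to 85 mm above this point
- orange_paddle: a second paddle of the same shape and size in orange, in the other rack slot: not wanted, must stay there
- key_rack: fixed wooden rack, 53 x 226 x 36 mm (x, y, z), origin at the centre of its underside. Two slots side by side, centres at y = +65 and -65 mm, each 80 mm long (y), 13 mm wide (x), floor 8 mm and rim 36 mm above the underside; each holds one paddle, whose x axis is parallel to the rack's
- key_stand: fixed dark steel stand; origin at the foot of its post, on the desk. Foot plate 12 mm high, x = -110 to +40 mm, 110 mm wide; post 20 x 28 mm, top at z = 171 mm. A level round peg, 10 mm thick, runs from the post (x = -10) to its free tip (x = -135 mm) at z = 165 mm, so +x is the way to push an eye on. A hanging eye has its hole's centre 20 mm below the peg's axis
- peg_tip (a point): centre of the peg's free end, on the peg's axis, 165 mm above the desk; axes as the stand's
- flap (a joint): angle of the red gravity flap (20 g, 22 mm wide, swings freely) that straddles the peg, pivoted on its axis 16 mm behind the tip, hanging 62 mm down. 0: straight down, closed, against a stop (cannot swing outward); grows as it swings towards the post and up, to 1.4. An eye pushed on at the peg's height lifts it with its lower rim; it drops behind the eye some 80 mm past the tip
There are look-alikes about, which are no part of the job. Of the things like the blue_paddle, leave any that is pink; of the rest the larger one is meant.

How it is judged (in metres and radians):
At the end, for the whole second after the job is handed in: The blue paddle hangs by its eye on the peg between flap and post (eye's centre 3.5 to 119 mm behind the flap pivot, within 20 mm sideways, 5 to 35 mm below the peg's axis), upright within 20 degrees, slower than 150 mm/s; flap down (below 0.15 rad); orange paddle within 30 mm of its start (x of blue_eye in the frame of key_stand between -0.1155 and 0 m and y of blue_eye in the frame of key_stand between -0.02 and 0.02 m and z of blue_eye in the frame of key_stand between 0.13 and 0.16 m and value of joint flap below 0.15 rad and angle between blue_paddle's own z axis and vertical below 0.35 rad and linear speed of blue_paddle below 0.15 m/s and distance of orange_paddle from where it was at the start of the episode below 0.03 m); the robot touches nothing.
It fails at once if the orange paddle is moved more than 30 mm (distance of orange_paddle from where it was at the start of the episode above 0.03 m).
It also fails if it takes over 48 s, if anything falls off the work surface, if the arm or the gripper's body presses on something with over 40 N, if the wrist force passes 120 N, or if a joint passes its speed limit or range.

## Robot

A 6-joint arm with a two-finger parallel gripper is mounted at the origin on a cart in front of the work surface, level with it; the furniture and walls round the work are solid. World frame = base frame: x ahead of the robot, y to its left, z up, the work surface at z = 0. Lengths are in m, angles in degrees, forces in N, time in s.
With the tool pointing down it reaches from about 0.375 to 0.9 m from the base axis. Payload 3.1 kg.
Tool frame: the origin (TCP) lies at the very end of the fingers, on their centre line; the grasp point (between the pads) lies 19 mm behind it; z points along the fingers, y is the line along which they close (so a half turn about z gives the same grasp; the last joint's range is limited). The gripper opens to 87 mm and grips with 3 to 60 N. Pads are 19 mm wide; open, the fingers measure 117 mm over their backs; the gripper's body (75 mm by 190 mm) begins 51 mm behind the grasp point.
Start: joints at [61.335, 30.224, 82.088, -0, 67.689, -10.227], TCP at [0.198, 0.593, 0.223] pointing down, gripper open.
Joint ranges: [-176.69, 176.69], [-43.24, 126.21], [12.49, 139.97], [-82, 262], [0, 151.66], [-163.58, 163.58]. Speed limits (degrees/s): [159.86, 159.86, 180, 180, 180, 180].

## Interface

Orientations are given as a 3x3 rotation matrix whose columns are the frame's x, y, z axes.
In Python, from rig import bot, imaging gives the robot as it stands.
- The arm moves only by the tool drive_tool, never from a script. Its argument "deltas" is text: rows parted by semicolons, each of 5 numbers parted by spaces: the finger opening in mm, from 0 to 87, then the shift along the world's x, y, z in mm, then the turn about the world's z in rad. In form: jaw dx dy dz twist; .... A call has 1 to 12 rows; each row is the pose to reach, as a shift and turn from the pose commanded when the call began; what a row does not reach only later rows make up. A row lasts 1/10 s, in which the tool goes at most 50 mm and 8.59 degrees, less where a joint would pass 70% of its speed; a pose out of reach is approached as far as the arm can. A call with a gripper value outside its range is refused whole. The fingers move at their own pace and stop on an object; the grip force is fixed at half the most. Time passes only in rows, so rows that repeat a pose let the fingers close. It gives the time, the measured TCP pose, the force, the opening and the grip force at its end, in the units of the state.
- bot.read_state(): the state, without advancing time (a new reading comes with each control period).
- imaging.capture(name): name is "scene" or "top" or "wrist"; returns the picture (384x512x3 uint8, red, green, blue); there is no depth.
- imaging.camera_model(name): a dict with "fx", "fy", "cx", "cy" (pixels), "T" (4x4, takes a point from camera to world coordinates). Camera axes: x right, y down, z forward; pixel columns grow to the right and rows downward; lengths in m; the calibration is good to about 2 mm. A picture is of the moment at which its call begins: read the wrist's pose just before it. camera_model takes no time and is no camera call; for the wrist camera it gives the pose at the moment of the call.
- bot.hand_in(): hands the job in; it is judged then, once.
The state is a dict: "time_s": time; "joint_positions": joint angles; "qvel": joint speeds; "tau": joint torques, N m; "position": TCP position; "tcp_rot": TCP orientation; "force": force on the tool from outside, world axes, zero at the start; "moment": the same for the moment, N m; "opening": opening from 0.0 (shut) to 1.0 (fully open); "grasp_force": force on a finger pad.
Only numpy, scipy, OpenCV 4.12 (cv2) and the standard library are available. Lean on these libraries where they do the work, as an engineer would, in place of code of your own. Each camera call takes 0.05 s, during which the arm holds its last target. There are 200 camera calls.

## Working session

There is one attempt and no reset: what is moved stays moved. The work goes in short steps, Python scripts to look and compute and a tool call to move; the robot and the scene stay as the last step left them, time stands still between calls to the robot, and variables do not carry over. Pictures are saved under pics/ and viewed, at most 10 in all, crops included, and the job is handed in when it is done.

Besides the shell and the picture viewer there is one more tool, called after "Request:" in YAML: its name, and indented under it one key for each argument. drive_tool: Moves the arm, as the interface text tells. Its arguments: {"type":"object","properties":{"deltas":{"type":"string"}},"required":["deltas"]}

```bash
mkdir -p pics; python3 - <<'E'
from rig import bot, imaging
import cv2,numpy as np
for n in ("scene","top"):
    im=imaging.capture(n); cv2.imwrite(f"pics/{n}0.png",im[:,:,::-1])
    m=imaging.camera_model(n); print(n,m['fx'],m['fy'],m['cx'],m['cy']);print(np.round(m['T'],4).tolist())
s=bot.read_state();print(s['time_s'],s['position'],np.round(s['tcp_rot'],3).tolist(),s['opening'])
E
```

```text
scene 365.10029291461217 365.10029291461217 257.2529601250184 192.80297259870903
[[0.6523, -0.4912, 0.5772, 0.0096], [-0.7578, -0.4358, 0.4855, -0.5176], [0.0131, -0.7542, -0.6565, 0.713], [0.0, 0.0, 0.0, 1.0]]
top 446.2617820295199 446.2617820295199 254.7032592288615 188.3335221935743
[[0.0179, -0.9959, 0.0885, 0.4235], [-0.9997, -0.0162, 0.0194, -0.0694], [-0.0179, -0.0889, -0.9959, 1.3524], [0.0, 0.0, 0.0, 1.0]]
0.1 [0.19729091 0.59233062 0.22164283] [[-0.949, 0.316, -0.001], [0.316, 0.949, -0.002], [0.0, -0.002, -1.0]] 0.9989917717230852
```

View pics/scene0.png

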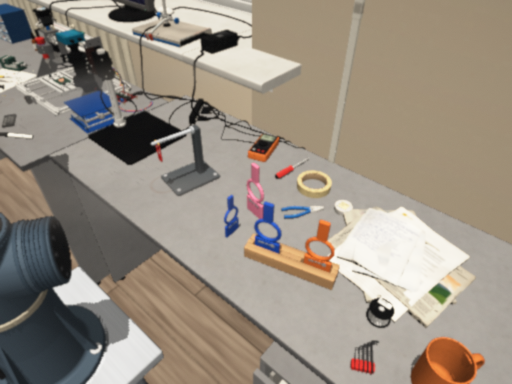

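View pics/top0.png

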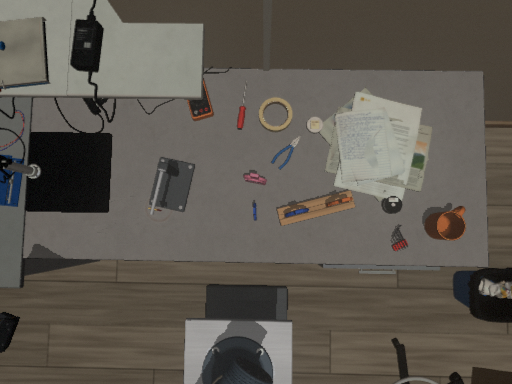

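Candidates for the blue paddle are all in the scene picture. Pink is at (256,192) and is excluded. A small blue one stands on the desk at (231,215), and a larger blue one sits in the rack at (268,228). The orange one is at (319,243). I choose (268,228) and check it in a close crop, together with the stand.

```bash
python3 - <<'E'
import cv2,numpy as np
s=cv2.imread("pics/scene0.png");t=cv2.imread("pics/top0.png")
r=lambda i,x,y,w,h,k:cv2.resize(i[y:y+h,x:x+w],None,fx=k,fy=k,interpolation=cv2.INTER_CUBIC)
a=np.hstack([r(s,220,180,130,110,3),r(s,140,110,130,110,3)])[:, :780]
b=np.hstack([r(t,265,180,98,50,4),r(t,135,145,97,80,4)[0:200]]) if 0 else np.hstack([r(t,265,180,97,60,4),r(t,135,155,98,60,4)])
cv2.imwrite("pics/crop1.png",np.vstack([a,b]))
E
```

```text
(no output)
```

View pics/crop1.png

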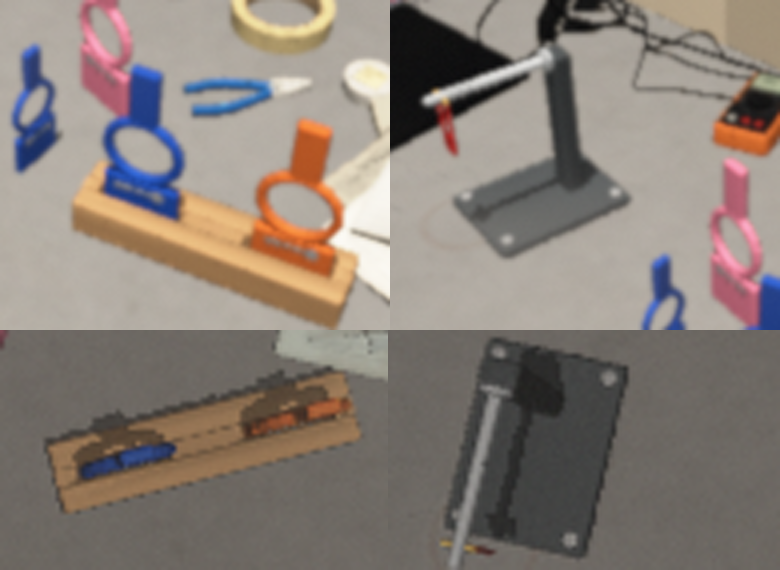

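The crop confirms it: the blue paddle in the rack's left slot is larger than the small blue one on the desk. Peg tip is at scene (153,144) / top (152,214). Next I fit the poses.

```bash
cat > h.py <<'E'
import numpy as np
from rig import imaging
from scipy.optimize import least_squares
C={n:imaging.camera_model(n) for n in("scene","top")}
def proj(m,P):
    p=np.linalg.inv(m['T'])@np.r_[P,1]
    return np.array([m['fx']*p[0]/p[2]+m['cx'],m['fy']*p[1]/p[2]+m['cy']])
def world(q,p):
    c,s=np.cos(q[2]),np.sin(q[2]); return np.array([q[0]+c*p[0]-s*p[1],q[1]+s*p[0]+c*p[1],p[2]])
def fit(obs,q0):
    f=lambda q:np.concatenate([proj(C[n],world(q,p))-uv for n,p,uv in obs])
    r=least_squares(f,q0,loss='soft_l1'); return r.x,r.fun.reshape(-1,2)
E
python3 - <<'E'
from h import *
T,S='top','scene'
st=[(T,(-.135,0,.165),(151.75,214.25)),(T,(-.01,0,.165),(161.75,170.5)),(T,(.04,.055,.012),(160,157)),(T,(.04,-.055,.012),(195,165)),(T,(-.11,-.055,.012),(184.2,211.2)),(T,(-.11,.055,.012),(149.7,205)),
(S,(-.135,0,.165),(152.7,143.7)),(S,(-.11,.055,.012),(161.7,176.7)),(S,(-.11,-.055,.012),(179.3,195)),(S,(.04,-.055,.012),(220,176))]
q,r=fit(st,[.45,.2,0]);print(q,np.round(r,1).tolist())
print('tip',world(q,(-.135,0,.165)))
X,Y=.0265,.113
rk=[(T,(X,Y,.036),(277,207.5)),(T,(-X,Y,.036),(281.5,225.7)),(T,(X,-Y,.036),(351.2,190.5)),(T,(-X,-Y,.036),(355.5,206.7)),
(S,(-X,Y,.036),(220+73/3,180+205/3)),(S,(-X,-Y,.036),(220+335/3,180+295/3)),(S,(X,Y,.036),(220+103/3,180+165/3)),(S,(X,-Y,.036),(220+355/3,180+253/3))]
q,r=fit(rk,[.4,-.2,0]);print(q,np.round(r,1).tolist())
c=world(q,(0,.065,.178));print('slot',c)
# blue paddle: tab top centre + eye centre, sideways free
bl=[(S,(0,0,.178),(269.3,203.8)),(S,(0,0,.093),(268.3,230.7))]
f=lambda p:np.concatenate([proj(C[n],world((p[0],p[1],q[2]),a))-uv for n,a,uv in bl])
b=least_squares(f,c[:2]);print('blue',b.x,b.fun)
print(np.round(q[2]*57.3,1))
E
```

```text
[ 0.58569916  0.20045267 -0.18594761] [[0.6, 0.8], [0.9, -1.0], [-0.0, -0.4], [0.1, -1.3], [0.3, 0.9], [-0.7, -0.3], [-0.5, 1.1], [-1.4, -0.7], [-1.2, -0.3], [1.0, -0.9]]
tip [0.45302635 0.22541119 0.165     ]
[ 0.48652377 -0.22530783  0.26503765] [[-0.4, 0.8], [-0.4, 0.1], [-0.4, -1.0], [0.1, 0.2], [-0.6, -0.9], [3.0, 3.8], [-1.0, -2.2], [2.9, 0.4]]
slot [ 0.46949731 -0.16257746  0.178     ]
blue [ 0.47021996 -0.16510699] [ 0.1386802  -0.05190245 -0.148415    0.05081898]
15.2
```

Request:
drive_tool:
  deltas: "60 18 -45 10 -0.08; 60 36 -90 20 -0.16; 60 55 -135 30 -0.24; 60 73 -180 40 -0.33; 60 92 -225 40 -0.41; 60 110 -270 40 -0.49; 60 128 -315 40 -0.57; 60 147 -360 40 -0.65; 60 165 -405 40 -0.74; 60 183 -450 40 -0.82; 60 202 -495 40 -0.9; 60 220 -540 40 -0.984"

```text
time_s: 1.3
position: [0.4179, 0.051, 0.2625]
tcp_rot: [[-0.258, 0.966, 0.0], [0.966, 0.258, 0.0], [0.0, 0.0, -1.0]]
force: [0.8, 0.3, -0.8]
opening: 0.688
grasp_force: 0.0
```

Request:
drive_tool:
  deltas: "60 11 -44 0 0; 60 22 -88 0 0; 60 33 -132 0 0; 60 43 -176 0 0; 60 52 -215 0 0; 60 52 -215 0 0; 60 52 -215 0 0"

```text
time_s: 2.0
position: [0.4692, -0.1626, 0.2619]
tcp_rot: [[-0.26, 0.966, -0.001], [0.966, 0.26, 0.001], [0.002, -0.001, -1.0]]
force: [0.5, 0.1, 0.1]
opening: 0.691
grasp_force: 0.0
```

```bash
python3 - <<'E'
from rig import bot, imaging
import cv2,numpy as np
s=bot.read_state();m=imaging.camera_model("wrist")
w=imaging.capture("wrist");sc=imaging.capture("scene")
np.savez("w1.npz",T=m['T'],K=[m['fx'],m['fy'],m['cx'],m['cy']],im=w)
print(s['time_s'],s['position'],np.round(s['tcp_rot'],3).tolist(),np.round(m['T'],3).tolist())
cv2.imwrite("pics/w1.png",cv2.resize(np.hstack([w,sc]),(800,300))[:,:,::-1])
E
```

```text
2.0 [ 0.46915819 -0.16255475  0.26192344] [[-0.26, 0.966, -0.001], [0.966, 0.26, 0.001], [0.002, -0.001, -1.0]] [[0.966, 0.248, 0.072, 0.45], [0.259, -0.926, -0.276, -0.086], [-0.002, 0.285, -0.959, 0.424], [0.0, 0.0, 0.0, 1.0]]
```

View pics/w1.png

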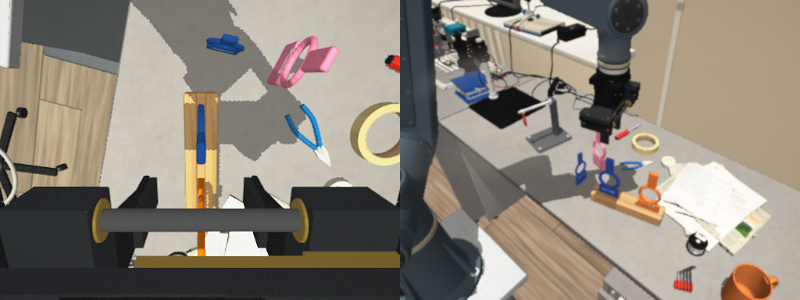

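The wrist view shows the rack's blue paddle edge-on at about (201,148) in the half-size picture, midway between the fingers. I'll compare it with the predicted projection.

```bash
python3 - <<'E'
from h import *
import cv2
d=np.load("w1.npz");im=d['im'].astype(int);K=d['K'];m=dict(T=d['T'],fx=K[0],fy=K[1],cx=K[2],cy=K[3])
b=((im[:,:,2]>im[:,:,0]+40)&(im[:,:,2]>im[:,:,1]+25)).astype(np.uint8);b[:, :230]=0;b[:,285:]=0;b[:110]=0
for r in range(125,225,5):
    c=np.where(b[r])[0]
    if len(c):print(r,c.min(),c.max(),im[r,(c.min()+c.max())//2].tolist())
for xy in ((.4702,-.1651),(.4695,-.1626)):
  for z,ys in((.178,(-.012,.012)),(.124,(.012,)),(.061,(.032,)),(.036,(.032,))):
    for y in ys:
      print(z,y,[np.round(proj(m,world((*xy,.265),(x,y,z))),1).tolist() for x in(-.005,.005)])
E
```

```text
135 254 260 [31, 66, 119]
140 253 260 [32, 74, 136]
145 253 260 [26, 72, 141]
150 253 261 [33, 82, 155]
155 253 261 [26, 78, 152]
160 253 261 [29, 80, 161]
165 253 261 [30, 81, 161]
170 253 261 [22, 63, 115]
175 252 262 [26, 64, 117]
180 252 262 [25, 63, 118]
185 252 262 [30, 80, 158]
190 252 262 [30, 82, 160]
195 252 262 [28, 80, 156]
200 252 262 [31, 81, 158]
205 252 262 [25, 77, 156]
0.178 -0.012 [[248.9, 214.2], [261.3, 214.2]]
0.178 0.012 [[248.6, 185.6], [261.3, 185.6]]
0.124 0.012 [[249.9, 170.1], [260.5, 170.1]]
0.061 0.032 [[250.9, 139.8], [259.9, 139.8]]
0.036 0.032 [[251.3, 137.0], [259.7, 136.9]]
0.178 -0.012 [[248.8, 211.2], [261.2, 211.2]]
0.178 0.012 [[248.5, 182.4], [261.3, 182.4]]
0.124 0.012 [[249.9, 167.4], [260.5, 167.4]]
0.061 0.032 [[250.9, 137.5], [259.9, 137.5]]
0.036 0.032 [[251.2, 134.8], [259.7, 134.7]]
```

The tab sits 1.7 mm further along the rack's +x than predicted. I correct for that, descend, and grip.

Request:
drive_tool:
  deltas: "60 2 -1 -25 0; 60 2 -1 -65 0; 60 2 -1 -100 0; 60 2 -1 -120 0; 60 2 -1 -128 0; 60 2 -1 -128 0; 5 2 -1 -128 0; 5 2 -1 -128 0; 5 2 -1 -128 0; 5 2 -1 -128 0; 5 2 -1 -128 0; 5 2 -1 -128 0"

```text
time_s: 3.3
position: [0.4717, -0.1632, 0.1348]
tcp_rot: [[-0.262, 0.965, 0.0], [0.965, 0.262, -0.0], [-0.0, 0.0, -1.0]]
force: [0.1, 1.2, -0.5]
opening: 0.234
grasp_force: 0.0
```

Request:
drive_tool:
  deltas: "5 0 0 0 0; 5 0 0 0 0; 5 0 0 0 0; 5 0 0 0 0"

```text
time_s: 3.7
position: [0.4716, -0.1631, 0.1345]
tcp_rot: [[-0.262, 0.965, -0.0], [0.965, 0.262, 0.0], [0.0, -0.0, -1.0]]
force: [-0.4, -0.3, 0.4]
opening: 0.111
grasp_force: 30.0
```

Request:
drive_tool:
  deltas: "5 0 0 10 0; 5 0 0 25 0; 5 0 0 50 0; 5 0 0 80 0; 5 0 0 115 0; 5 0 0 150 0; 5 0 0 180 0; 5 0 0 190 0; 5 0 0 190 0"

```text
time_s: 4.6
position: [0.4722, -0.1634, 0.3261]
tcp_rot: [[-0.262, 0.965, 0.003], [0.965, 0.262, -0.002], [-0.003, 0.003, -1.0]]
force: [-0.5, -0.0, -0.4]
opening: 0.112
grasp_force: 30.0
```

Request:
drive_tool:
  deltas: "5 -5 25 0 -0.03; 5 -13 65 0 -0.08; 5 -21 108 0 -0.13; 5 -30 152 0 -0.18; 5 -38 196 0 -0.23; 5 -47 240 0 -0.28; 5 -55 284 0 -0.33; 5 -64 328 0 -0.38; 5 -72 368 0 -0.42; 5 -77 395 0 -0.451; 5 -78 400 0 -0.451; 5 -78 400 0 -0.451"

```text
time_s: 5.8
position: [0.3924, 0.237, 0.3229]
tcp_rot: [[0.182, 0.983, -0.003], [0.983, -0.182, -0.002], [-0.002, -0.003, -1.0]]
force: [-0.0, -0.8, -0.5]
opening: 0.112
grasp_force: 30.0
```

Request:
drive_tool:
  deltas: "5 0 0 -30 0; 5 0 0 -70 0; 5 0 0 -105 0; 5 0 0 -115 0; 5 0 0 -115 0; 5 0 0 -115 0"

```text
time_s: 6.4
position: [0.3948, 0.2366, 0.2104]
tcp_rot: [[0.186, 0.983, 0.002], [0.983, -0.186, 0.0], [0.001, 0.002, -1.0]]
force: [-0.1, 0.2, -0.6]
opening: 0.111
grasp_force: 30.0
```

```bash
python3 - <<'E'
from rig import bot
from h import *
import cv2
s=bot.read_state();p=s['position'];print(s['time_s'],p)
im=imaging.capture("scene");t=imaging.capture("top")
yaw=np.arctan2(s['tcp_rot'][1][1],s['tcp_rot'][0][1]);q=(p[0],p[1],yaw);print(np.degrees(yaw))
e=p[2]-.0415
r=lambda i,x,y:cv2.resize(i[y:y+120,x:x+160],(800,600),interpolation=cv2.INTER_CUBIC)[:,:,::-1].copy()
a=r(im,70,80)
P=lambda pt,c=(0,255,0):cv2.circle(a,tuple(int(v) for v in (proj(C['scene'],pt)-[70,80]+.5)*5),3,c,-1)
for th in np.linspace(0,6.28,25): P(world(q,(0,.025*np.cos(th),e+.025*np.sin(th))))
for y in(-.032,.032):P(world(q,(0,y,e-.085)));P(world(q,(0,y,e-.032)))
k=(.5857,.2005,-.186)
for x in np.linspace(-.135,-.01,12):P(world(k,(x,0,.165)),(0,0,255))
cv2.imwrite("pics/s2.png",a)
E
```

```text
6.4 [0.39484282 0.23656926 0.21042741]
-10.715374530100824
```

View pics/s2.png

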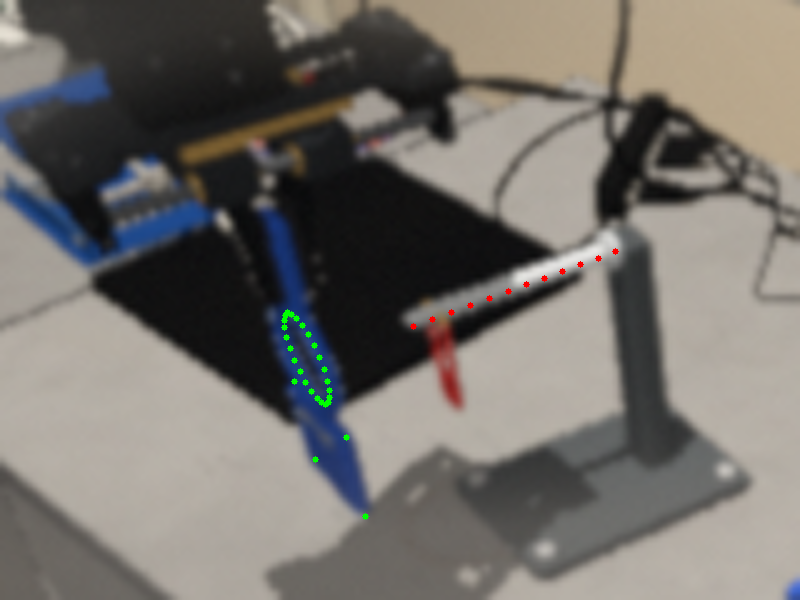

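Request:
drive_tool:
  deltas: "5 10 -1.9 0 0; 5 24.6 -4.6 0 0; 5 39.3 -7.4 0 0; 5 54 -10.2 0 0; 5 64 -12 0 0; 5 74 -13.9 0 0; 5 82 -15.4 0 0; 5 88.5 -16.6 0 0; 5 88.5 -16.6 0 0"

```text
time_s: 7.4
position: [0.483, 0.2202, 0.2095]
tcp_rot: [[0.185, 0.983, 0.001], [0.983, -0.185, 0.0], [0.0, 0.001, -1.0]]
force: [-0.5, 0.3, -1.1]
opening: 0.11
grasp_force: 30.0
```

```bash
python3 - <<'E'
from rig import bot,imaging
import cv2,numpy as np
s=bot.read_state();print(s['time_s'],s['position'],s['force'],s['moment'])
a=imaging.capture("scene")[70:190,90:250]
cv2.imwrite("pics/s3.png",cv2.resize(a,(640,480),interpolation=cv2.INTER_CUBIC)[:,:,::-1])
E
```

```text
7.4 [0.48302727 0.22018684 0.20945047] [-0.46946061  0.26834011 -1.06624577] [-0.05169713  0.08678441  0.01176707]
```

View pics/s3.png

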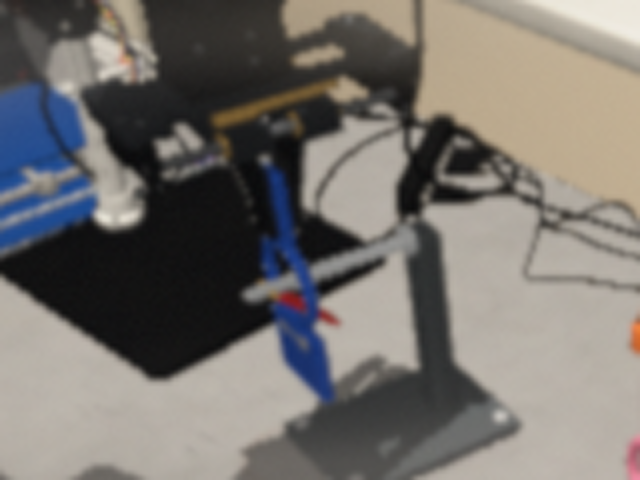

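The peg tip (248,295) passes through the eye, and the lower rim is lifting the flap at (310,305). I keep pushing, then lower.

Request:
drive_tool:
  deltas: "5 12 -2.3 0 0; 5 24 -4.5 0 0; 5 36 -6.8 0 0; 5 48 -9 0 0; 5 58 -10.9 0 0; 5 64 -12 0 0; 5 64 -12 0 0; 5 64 -12 -8 0; 5 64 -12 -16 0; 5 64 -12 -20 0; 5 64 -12 -21 0; 5 64 -12 -21 0"

```text
time_s: 8.65
position: [0.5458, 0.2084, 0.1882]
tcp_rot: [[0.185, 0.983, -0.001], [0.983, -0.185, -0.0], [-0.0, -0.001, -1.0]]
force: [0.9, -0.5, -0.3]
opening: 0.113
grasp_force: 30.0
```

```bash
python3 - <<'E'
from rig import bot,imaging
import cv2,numpy as np
s=bot.read_state();print(s['time_s'],s['position'],s['force'],s['moment'])
a=imaging.capture("scene")[70:190,90:250]
cv2.imwrite("pics/s4.png",cv2.resize(a,(640,480),interpolation=cv2.INTER_CUBIC)[:,:,::-1])
E
```

```text
8.65 [0.54576453 0.20837699 0.18818208] [ 0.941763   -0.45106081 -0.28606424] [-0.10792206  0.07867068  0.01681036]
```

View pics/s4.png

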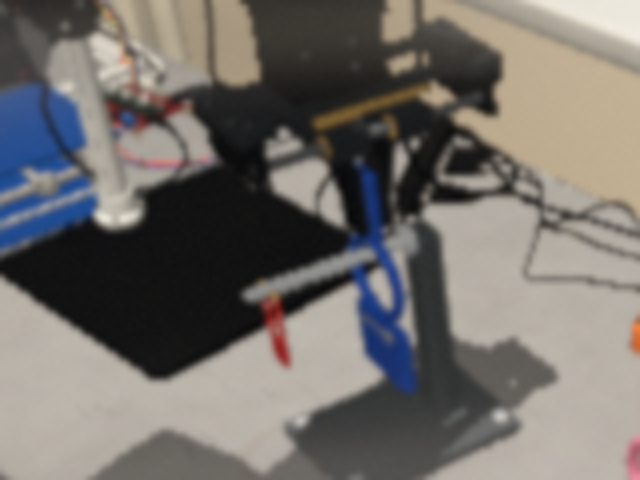

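The flap hangs closed at (275,340), and the paddle is between it and the post. Next: lower 2 mm, release, and rise.

Request:
drive_tool:
  deltas: "5 0 0 -1 0; 5 0 0 -2 0; 12 0 0 -2 0; 14 0 0 -2 0; 18 0 0 -2 0; 24 0 0 -2 0; 30 0 0 -2 0; 30 0 0 -2 0; 30 0 0 -2 0"

```text
time_s: 9.6
position: [0.5461, 0.2083, 0.1866]
tcp_rot: [[0.185, 0.983, 0.0], [0.983, -0.185, -0.0], [-0.0, 0.0, -1.0]]
force: [0.4, 0.4, -0.3]
opening: 0.338
grasp_force: 0.0
```

Request:
drive_tool:
  deltas: "30 0 0 5 0; 30 0 0 15 0; 30 0 0 35 0; 30 0 0 60 0; 30 0 0 95 0; 30 0 0 130 0; 30 0 0 130 0; 30 0 0 130 0; 30 0 0 130 0; 30 0 0 130 0; 30 0 0 130 0; 30 0 0 130 0"

```text
time_s: 10.8
position: [0.5458, 0.2082, 0.3157]
tcp_rot: [[0.185, 0.983, -0.002], [0.983, -0.185, -0.0], [-0.001, -0.002, -1.0]]
force: [-0.3, 0.0, 0.0]
opening: 0.343
grasp_force: 0.0
```

```bash
python3 - <<'E'
from rig import bot,imaging
import cv2,numpy as np
s=bot.read_state();print(s['time_s'],s['position'],s['force'])
a=imaging.capture("scene")[70:310,90:410]
cv2.imwrite("pics/s5.png",cv2.resize(a,(800,600),interpolation=cv2.INTER_CUBIC)[:,:,::-1])
E
```

```text
10.8 [0.54581983 0.20822755 0.31567188] [-0.2869912   0.04474265  0.01350799]
```

View pics/s5.png

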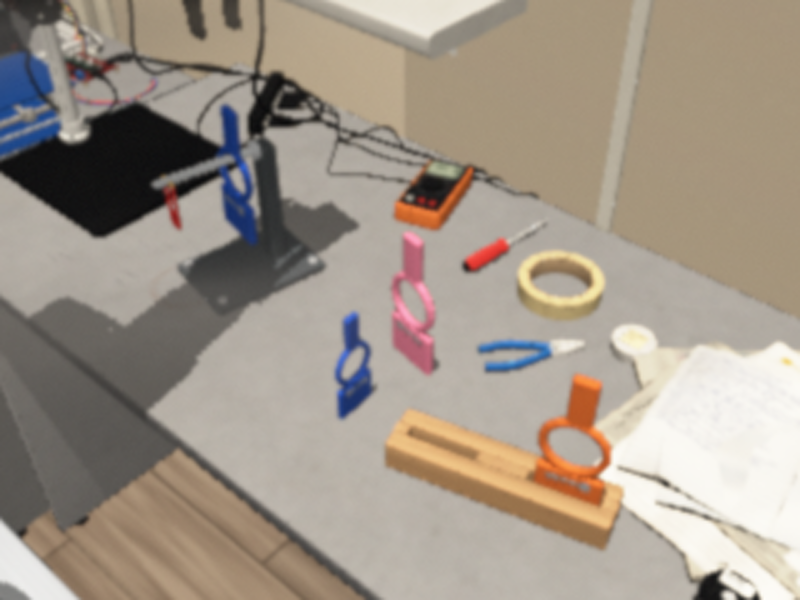

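The paddle hangs at (238,180) between the flap (172,205) and the post. The orange paddle is undisturbed at (573,440). I'll let any swing settle, then hand in.

Request:
drive_tool:
  deltas: "30 0 0 0 0; 30 0 0 0 0; 30 0 0 0 0; 30 0 0 0 0; 30 0 0 0 0; 30 0 0 0 0; 30 0 0 0 0; 30 0 0 0 0; 30 0 0 0 0; 30 0 0 0 0; 30 0 0 0 0; 30 0 0 0 0"

```text
time_s: 12.05
position: [0.5461, 0.2083, 0.3165]
tcp_rot: [[0.185, 0.983, -0.0], [0.983, -0.185, 0.0], [0.0, -0.0, -1.0]]
force: [1.2, 0.5, -0.0]
opening: 0.341
grasp_force: 0.0
```

```bash
python3 -c "
from rig import bot
print(bot.hand_in())"
```

```text
the job is handed in; nothing more can be done
None
```

The job was handed in at about 12 s with the blue paddle hanging on the peg between the closed flap and the post and the orange paddle still in its slot, as the last picture showed; the hand-in returned no verdict.

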